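# Seat a circuit board on the sprung test pins with a hand press block

## Task

Take the orange-handled press block from its blue tray and press the green circuit board squarely down into the black test fixture until it bottoms out level on the hidden stop, then keep pressing with about 15 N (never over 25 N) for two seconds so the test can run. Touch the board only with the press block's flat rubber face and do not let the board cock over; then let the board rise again, set the press block gently back upright in its tray, let go, and leave the other things on the bench alone.

Things in the scene. Friction and masses are not known exactly. Their poses are not given: they have to be found in the camera images.
- fixture: black test fixture, fixed, housing 129 (x) x 109 (y) x 48 mm on feet, its underside 2 to 12 mm over the bench. Origin: on the axis of its well, at the housing's underside; z up. Well 93 (x) x 73 (y) mm, walls 18 mm thick, rim at z = 48 mm. On the +x side a grey strip from x = 64 to 99 mm, 30 mm high, carries four coloured posts 14 mm tall
- rim (a point): centre of the well's mouth, level with the rim. Down in the well, hidden under the board, are four brass spring pins at (+-34, +-24) mm that carry the board, and a level stop ledge 6 mm wide all round. The ledge's height is set differently each time: the board bottoms out after 3 to 15 mm. The pins push up with about 5 N at first and 10 N at most; the ledge is rigid
- board: flat green circuit board with copper dots on a white carrier, 90 (x) x 70 (y) x 7 mm, 90 g, loose in the well on the spring pins, its x along the fixture's x. Origin: centre of the underside, z up; its top face is 7 mm higher. At rest its underside is 36 mm above the fixture's underside; bottomed out on the ledge, 21 to 33 mm
- press: hand press block, loose, 0.25 to 0.5 kg, standing upright in the tray: a flat foot 64 (x) x 44 (y) x 15 mm (black rubber face below, aluminium above) and an upright orange flat-sided handle 36 (x) x 22 (y) mm from z = 15 to 86 mm (black cap to 88 mm). Origin: centre of the flat rubber face; z up along the handle
- tray: blue parking tray for the press block, fixed, 98 (x) x 78 (y) x 15 mm. Origin: centre of its underside. Its recess is 74 (x) x 54 (y) mm, floor at z = 6 mm; the block's foot fits with 5 mm to spare all round and may stand either way round
- calculator: black pocket calculator lying on the bench, 85 x 180 x 16 mm, origin centre of underside: leave alone
- mouse: black computer mouse, 104 x 60 mm, 34 mm high, origin centre of underside: leave alone
- screwdriver: screwdriver lying on the bench, 160 mm long along its x, origin on the bench under it: leave alone
- flask: grey drinking flask with a black cap, 72 mm across, 220 mm tall, origin centre of underside: leave alone
There are look-alikes about, which are no part of the job. Leave any purple or turquoise look-alike of the press alone.

How it is judged:
By the outcome, as a careful person would: the job done as asked, in the order asked, and still so for the second after the job is handed in, with the robot touching nothing.
It also fails if it takes over 64 s, if anything falls off the work surface, if the arm or the gripper's body presses on something with over 40 N, if the wrist force passes 120 N, or if a joint passes its speed limit or range.

## Robot

A 7-joint arm with a two-finger parallel gripper is mounted at the origin on the work surface. World frame = base frame: x ahead of the robot, y to its left, z up, the work surface at z = 0. Lengths are in m, angles in rad, forces in N, time in s.
With the tool pointing down it reaches from about 0.4 to 0.85 m from the base axis. Payload 6.9 kg.
Tool frame: the origin (TCP) lies midway between the tips of the shut fingers; the grasp point (between the pads) lies 19 mm behind it; z points along the fingers, y is the direction in which the jaws open and shut (so a half turn about z gives the same grasp; the last joint's range is limited). The gripper opens to 85 mm and grips with 20 to 120 N. Pads are 22 mm wide; open, the fingers measure 114 mm over their backs; the gripper's body (76 mm by 85 mm) begins 54 mm behind the grasp point. The pads swing forward as they close: fully open they stand 13 mm farther back than shut.
Start: joints at [-1.018, 0.507, -0.238, 1.5, 0.126, 1.149, -0.155], TCP at [0.27, 0.564, 0.231] pointing down, gripper open.
Joint ranges: [-3.08, 3.08], [-0.24, 2.05], [-1.43, 1.35], [0, 2.5], [-1.52, 4.66], [0.17, 1.96], [-2.89, 2.89]. Speed limits (rad/s): [2.39, 2.39, 3.14, 3.14, 3.14, 3.14, 3.14].

## Interface

Orientations are given as a rotation vector (axis times angle).
In Python, from rig import read_state, grab_frame, job_done gives the robot as it stands. The module is installed in compiled form; this text tells all that it offers.
- The arm moves only by the shell command python3 -m creep 'ROWS' [FORCE]. ROWS is JSON, a list that holds one entry, the list of rows, each a list of 5 numbers: the closure, from 0 (fully open) to 1 (shut), then the shift along the tool's x, y, z in m, then the turn about the tool's z in rad. A call has exactly 10 rows; each row shifts and turns the commanded pose from where the row before left it, along the tool's axes as they then stand; what a row does not reach is not made up. A row lasts 1/10 s, in which the tool goes at most 50 mm and 8.59 degrees, less where a joint would pass 70% of its speed; a pose out of reach is approached as far as the arm can. A call is refused whole if a number of a shift passes 0.05 or a number of a turn 0.15, either way. A call with a gripper value outside its range is refused whole. The fingers move at their own pace and stop on an object; FORCE is the grip in N (left out, the last holds). Time passes only in rows, so rows that do not move let the fingers close, or fill a call up. It gives the time, the measured TCP pose, the force and the opening at its end, in the units of the state.
- read_state(): the state, without advancing time (a new reading comes with each control period).
- grab_frame(name): name is "scene" or "side" or "wrist"; returns a dict with "img" (420x560x3 uint8, red, green, blue), "z_map" (420x560 float32, m along the optical axis (not along the pixel's ray), 0 where there is no reading), "camera_matrix" (3x3 intrinsics, pixels), "R" (3x3) and "t" (3): a world point X has camera coordinates R X + t; the wrist camera has in their place "tool_from_camera" (4x4, takes a point from camera to tool coordinates, whose origin is the TCP and whose axes are the flange's). Camera axes: x right, y down, z forward; pixel columns grow to the right and rows downward; lengths in m; the calibration is good to about 2 mm. A picture is of the moment at which its call begins: read the wrist's pose just before it.
- job_done(): hands the job in, once; it reports no verdict.
The state is a dict: "clock": time; "joint_pos": joint angles; "dq": joint speeds; "tau": joint torques, N m; "position": TCP position; "ee_rot": TCP orientation; "contact_force": force on the tool from outside, world axes, zero at the start; "moment": the same for the moment, N m; "gripper_width": finger opening in m.
Only numpy, scipy, OpenCV 4.12 (cv2) and the standard library are available. Lean on these libraries where they do the work, as an engineer would, in place of code of your own. Each camera call takes 0.05 s, during which the arm holds its last target. There are 200 camera calls.

## Working session

There is one attempt and no reset: what is moved stays moved. The work goes in short steps, Python scripts to look and compute and a shell command to move; the robot and the scene stay as the last step left them, time stands still between calls to the robot, and variables do not carry over. Pictures are saved under pics/ and viewed, about 8 in all and at most 12, crops included, and the job is handed in when it is done.

```bash
mkdir -p pics
cat > h.py <<'E'
import numpy as np, cv2
from rig import read_state, grab_frame
from scipy.spatial.transform import Rotation as Ro
def save(f,n): cv2.imwrite('pics/'+n,f['img'][:,:,::-1])
def pts(f,s=None):
    K=f['camera_matrix'];z=f['z_map'].astype(float)
    v,u=np.mgrid[:z.shape[0],:z.shape[1]]
    P=np.stack([(u-K[0,2])/K[0,0]*z,(v-K[1,2])/K[1,1]*z,z],-1)
    if 'R' in f: W=(P-f['t'])@f['R']
    else:
        T=f['tool_from_camera'];P=P@T[:3,:3].T+T[:3,3]
        W=P@Ro.from_rotvec(s['ee_rot']).as_matrix().T+s['position']
    W[z==0]=np.nan
    return W
E
python3 - <<'E'
from h import *
s=read_state();print(s)
a=grab_frame('scene');b=grab_frame('side')
save(a,'a.png');save(b,'b.png')
np.savez('f0.npz',wa=pts(a),wb=pts(b),ia=a['img'],ib=b['img'])
E
```

```text
{'clock': 0.0, 'joint_pos': array([-1.01856363,  0.50830289, -0.23753441,  1.50111063,  0.12569008,
        1.14890693, -0.15480878]), 'dq': array([ 7.87296370e-04,  1.40014202e-03,  1.21804737e-04,  3.03195079e-03,
       -7.08863942e-04,  7.17877116e-04, -5.91989451e-05]), 'tau': array([ 8.84481069e-04, -6.20588565e+01, -2.18599208e+00, -2.49654883e+01,
        1.27573186e-02,  1.23335174e-02, -3.32127286e-06]), 'position': array([0.26986261, 0.5631887 , 0.23045937]), 'ee_rot': array([-6.95808973e-01, -3.06319525e+00,  2.67172807e-03]), 'contact_force': array([ 0.26001851,  0.18844823, -0.32427301]), 'moment': array([-0.03270626, -0.01615793,  0.01639925]), 'gripper_width': 0.08535617274917766}
```

View pics/a.png

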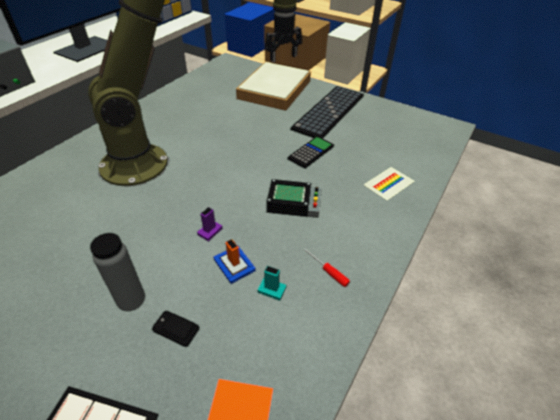

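View pics/b.png

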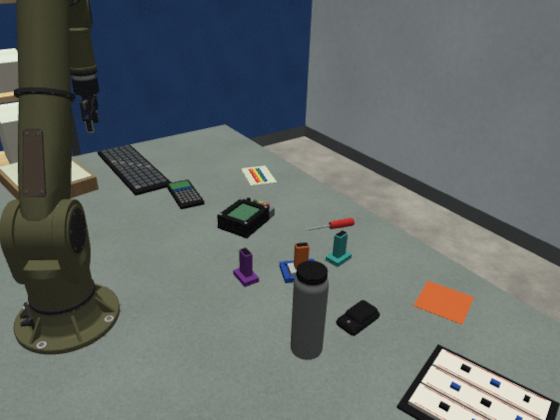

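Scene: the orange press is at about (233,252) in the blue tray (235,264), and the fixture with the green board is at (290,196). The purple (208,223) and turquoise (272,283) look-alikes stand close to the tray. In the side view the press is at (301,255) and the fixture at (245,216).

Run:
```python
from h import *
d=np.load('f0.npz')
def rect(P,n):
    P=P[np.isfinite(P).all(1)]
    if len(P)<5: print(n,len(P));return
    c,sz,an=cv2.minAreaRect((P[:,:2]*1000).astype(np.float32)); print(n,len(P),'c',np.round(c,1),'sz',np.round(sz,1),'ang',round(an,1),'z',np.round(np.percentile(P[:,2]*1000,[2,50,98]),1))
for k in 'ab':
    W=d['w'+k];H=cv2.cvtColor(d['i'+k],cv2.COLOR_RGB2HSV)
    h,s,v=[H[...,i].astype(int) for i in range(3)]
    box=(slice(170,300),slice(180,360))
    B=np.zeros(h.shape,bool);B[box]=1
    Z=W[...,2]
    o=B&(h<14)&(h>5)&(s>150)&(v>60)
    for n,m in dict(orange=o,blue=B&(h>100)&(h<122)&(s>130),bluetop=B&(h>100)&(h<122)&(s>130)&(abs(Z-.015)<.004),green=B&(h>45)&(h<80)&(s>80),fixblack=B&(v<50)&(Z>.03)&(Z<.075),purple=B&(h>130)&(h<155)&(s>100),turq=B&(h>80)&(h<95)&(s>150)).items():
        m=m.astype(np.uint8);nl,L,st,_=cv2.connectedComponentsWithStats(m)
        if nl>1:
            i=1+st[1:,4].argmax();rect(W[L==i],k+' '+n+str(st[i]))
    # cap: black points near orange, z>0.08
    m=B&(Z>.085)&(Z<.11); rect(W[m],k+' hi')
```

```text
a orange[226 242  13  24 185] 184 c [ 570.6 -176.5] sz [34.8 17. ] ang 9.0 z [30.5 66.6 93.2]
a blue[214 249  41  34 440] 437 c [ 567.1 -166.4] sz [ 76.5 100.8] ang 66.4 z [ 3.  12.4 16. ]
a bluetop[214 249  41  33 316] 316 c [ 566.6 -165.8] sz [76.2 99.3] ang 65.7 z [11.1 13.2 16.5]
a green[275 183  28  19 431] 431 c [565.3 122.7] sz [82.4 85.7] ang 25.0 z [42.5 46.5 52. ]
a fixblack[267 180  43  31 549] 549 c [568.  120.8] sz [123.2 110.7] ang 24.7 z [31.4 49.6 54.1]
a purple[198 210  24  31 403] 400 c [ 432.8 -107.4] sz [62.8 45.4] ang 86.9 z [ 4.9 25.2 86.1]
a turq[258 270  28  30 504] 501 c [ 696.9 -178.1] sz [63.3 44.3] ang 11.3 z [ 5.8 19.9 85.7]
a hi 200 c [ 564.  -152.9] sz [ 51.3 297.3] ang 74.4 z [85.2 87.6 94.7]
b orange[294 244  15  25 238] 238 c [ 495.  -265.6] sz [255.2  34.5] ang 54.7 z [31.8 70.2 95.1]
b blue[280 261  16  22 181] 179 c [ 534.2 -150.9] sz [82.1 36.6] ang 58.1 z [ 4.7 15.6 19.2]
b bluetop[280 261  16  20 128] 128 c [ 534.  -150.7] sz [79.7 29.4] ang 66.2 z [11.7 16.2 18.6]
b green[227 203  33  18 278] 274 c [564.4 123.5] sz [105.   80.7] ang 24.4 z [46.7 50.8 57.1]
b fixblack[218 198  52  34 705] 705 c [571.3 124.5] sz [149.3 112. ] ang 23.5 z [31.  52.3 57.9]
b purple[234 250  24  36 489] 487 c [ 430.2 -105.6] sz [63.8 44.2] ang 88.3 z [ 4.  27.2 88.2]
b turq[326 234  25  32 417] 416 c [ 692.7 -179. ] sz [60.6 43.9] ang 7.6 z [ 6.  29.3 87.4]
b hi 233 c [ 561.2 -152. ] sz [ 56.6 304.1] ang 74.2 z [85.4 90.2 98.4]
```

```bash
python3 -m creep '[[[0,-0.029,-0.026,0,0],[0,-0.029,-0.026,0,0],[0,-0.029,-0.026,0,0],[0,-0.029,-0.026,0,0],[0,-0.029,-0.026,0,0],[0,-0.029,-0.026,0,0],[0,-0.029,-0.026,0,0],[0,-0.029,-0.026,0,0],[0,-0.029,-0.026,0,0],[0,-0.029,-0.026,0,0]]]' 40
python3 - <<'E'
from h import *
s=read_state();f=grab_frame('wrist');save(f,'w1.png');print(s['position'],s['ee_rot'],f['tool_from_camera'])
np.savez('f1.npz',w=pts(f,s),i=f['img'])
E
```

```text
clock: 1.1
position: [0.4195, 0.2022, 0.2312]
ee_rot: [-0.696, -3.063, 0.0]
contact_force: [0.1, -0.1, 0.0]
gripper_width: 0.0855
[0.41945576 0.20219089 0.23115372] [-6.95932012e-01 -3.06331357e+00  3.98534033e-04] [[-2.34540930e-04 -9.59340338e-01 -2.82251770e-01  7.14468014e-02]
 [ 9.99999117e-01  1.44131970e-04 -1.32085030e-03  4.35597742e-04]
 [ 1.30782648e-03 -2.82251830e-01  9.59339457e-01 -1.43194559e-01]
 [ 0.00000000e+00  0.00000000e+00  0.00000000e+00  1.00000000e+00]]
```

View pics/w1.png

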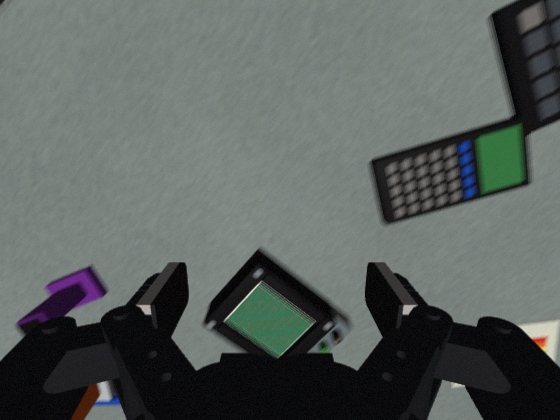

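```bash
python3 -m creep '[[[0,-0.03,0,0,0],[0,-0.03,0,0,0],[0,-0.03,0,0,0],[0,-0.03,0,0,0],[0,-0.02,0,0,0],[0,0,0,0,0],[0,0,0,0,0],[0,0,0,0,0],[0,0,0,0,0],[0,0,0,0,0]]]'
python3 - <<'E'
from h import *
s=read_state();f=grab_frame('wrist');save(f,'w2.png')
np.savez('f2.npz',w=pts(f,s),i=f['img'])
E
python3 -m creep '[[[0,-0.013,-0.027,0,0],[0,-0.013,-0.027,0,0],[0,-0.013,-0.027,0,0],[0,-0.013,-0.027,0,0],[0,-0.013,-0.027,0,0],[0,-0.013,-0.027,0,0],[0,-0.013,-0.027,0,0],[0,-0.013,-0.027,0,0],[0,-0.013,-0.027,0,0],[0,-0.013,-0.027,0,0]]]'
python3 -m creep '[[[0,0,0,0,0],[0,0,0,0,0],[0,0,0,0,0],[0,0,0,0,0],[0,0,0,0,0],[0,0,0,0,0],[0,0,0,0,0],[0,0,0,0,0],[0,0,0,0,0],[0,0,0,0,0]]]'
python3 - <<'E'
from h import *
s=read_state();f=grab_frame('wrist');save(f,'w3.png')
np.savez('f3.npz',w=pts(f,s),i=f['img'])
E
python3 -c "
import cv2,numpy as np
cv2.imwrite('pics/w23.png',cv2.resize(np.hstack([cv2.imread('pics/w2.png'),cv2.imread('pics/w3.png')]),(800,300),interpolation=cv2.INTER_AREA))"
```

```text
clock: 2.15
position: [0.545, 0.1439, 0.2315]
ee_rot: [0.694, 3.064, 0.0]
contact_force: [0.2, 0.3, 0.2]
gripper_width: 0.0858
clock: 3.2
position: [0.5459, -0.1573, 0.2315]
ee_rot: [0.695, 3.063, 0.0]
contact_force: [0.7, 0.1, -0.2]
gripper_width: 0.0853
clock: 4.2
position: [0.5461, -0.1563, 0.2313]
ee_rot: [-0.696, -3.063, 0.0]
contact_force: [0.1, 0.0, -0.6]
gripper_width: 0.0852
```

View pics/w23.png

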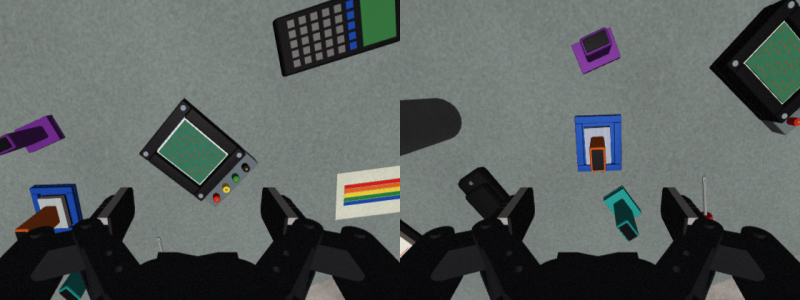

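The left view (w2) shows the fixture with its four corner screws, and the post strip pointing down-right. The right view (w3) shows the tray and press near full-res (280,200), handle cap near (276,217), with the turquoise and purple blocks separate. Next I measure with rays onto planes.

```bash
cat >> h.py <<'E'
T0=None
def rays(f_T,K,s,uv,z):
    R=Ro.from_rotvec(s['ee_rot']).as_matrix();uv=np.asarray(uv,float)
    d=np.c_[(uv[:,0]-K[0,2])/K[0,0],(uv[:,1]-K[1,2])/K[1,1],np.ones(len(uv))]@f_T[:3,:3].T@R.T
    o=R@f_T[:3,3]+s['position']
    return o+d*((z-o[2])/d[:,2])[:,None]
def rect(P):
    c,sz,an=cv2.minAreaRect((P[:,:2]*1000).astype(np.float32))
    if sz[0]<sz[1]: sz=sz[::-1];an+=90
    return np.round(c,1),np.round(sz,1),round((an+90)%180-90,1)
def big(m,near=None):
    nl,L,st,ce=cv2.connectedComponentsWithStats(m.astype(np.uint8));i=1+st[1:,4].argmax();return L==i
E
python3 - <<'E'
from h import *
f=grab_frame('wrist');K=f['camera_matrix'];T=f['tool_from_camera'];s=read_state();print(K[0],K[1])
def go(npz,s,box,tests):
    d=np.load(npz);H=cv2.cvtColor(d['i'],cv2.COLOR_RGB2HSV).astype(int);W=d['w'];B=np.zeros(H.shape[:2],bool);B[box]=1
    for n,(fn,z) in tests.items():
        m=big(fn(H[...,0],H[...,1],H[...,2],W[...,2])&B)
        v,u=np.nonzero(m);P=rays(T,K,s,np.c_[u,v],z)
        print(n,m.sum(),'px',u.min(),u.max(),v.min(),v.max(),'ray',*rect(P),'depth',*rect(W[m][np.isfinite(W[m]).all(1)]),'z',np.round(np.nanpercentile(W[m][:,2]*1000,[5,50,95]),1))
go('f3.npz',s,(slice(150,260),slice(225,320)),{
 'tray':(lambda h,s,v,z:(h>100)&(h<125)&(s>120)&(abs(z-.015)<.005),.015),
 'foot':(lambda h,s,v,z:(s<80)&(v>130)&(abs(z-.021)<.006),.021),
 'top':(lambda h,s,v,z:(z>.085),.094),
 'cap':(lambda h,s,v,z:(z>.085)&(v<70),.094)})
s2=dict(position=np.array([.545,.1439,.2315]),ee_rot=np.array([.694,3.064,0]))
go('f2.npz',s2,(slice(120,300),slice(180,370)),{
 'green':(lambda h,s,v,z:(h>45)&(h<90)&(s>60)&(v>60),.05),
 'board':(lambda h,s,v,z:((s>60)|(v>120))&(z>.035)&(z<.056),.05),
 'rim':(lambda h,s,v,z:(z>.05),.055),
 'house':(lambda h,s,v,z:(z>.04)&(v<90),.055)})
d=np.load('f2.npz');W=d['w'];H=cv2.cvtColor(d['i'],cv2.COLOR_RGB2HSV)
m=(W[...,2]>.05)&(H[...,2]<60);m[:, :180]=0;m[300:]=0;m[:,370:]=0
z=W[...,2][m]*1000;print('rimz',np.percentile(z,[5,25,50,75,95]))
E
```

```text
[301.52670317   0.         276.34697757] [  0.         301.52670317 211.75311655]
tray 2177 px 245 309 161 239 ray [ 565.6 -164. ] [98.3 77.1] -23.9 depth [ 565.9 -164.1] [98.1 77.4] -23.8 z [13.9 15.4 16.6]
foot 992 px 257 295 178 229 ray [ 567. -166.] [63.2 43.6] -22.6 depth [ 566.9 -166. ] [63.3 43.7] -22.8 z [20.2 21.5 22.7]
top 775 px 265 288 204 239 ray [ 565.3 -165.1] [36.5 21.6] -22.6 depth [ 567.1 -166. ] [36.5 22. ] -22.5 z [89.5 93.8 95.4]
cap 430 px 268 284 210 237 ray [ 567.1 -166.2] [28.7 15.1] -22.4 depth [ 567.  -166.2] [28.9 15.1] -22.4 z [93.3 94.4 95.6]
green 3878 px 222 316 169 256 ray [565.9 124.9] [85.  65.3] 24.3 depth [566.4 124.5] [85.4 66.6] 24.2 z [47.6 48.7 49.9]
board 4905 px 219 320 164 263 ray [567.8 124.4] [95. 76.] 24.6 depth [567.1 125.2] [93.5 75.6] 24.2 z [46.5 48.7 50.1]
rim 5634 px 195 343 140 280 ray [565.2 125.6] [127.6 108. ] 24.3 depth [566.2 125. ] [129.2 109.5] 24.3 z [52.1 53.6 55. ]
house 5799 px 195 343 139 280 ray [565.1 126. ] [127.6 108.8] 24.3 depth [566.2 125. ] [129.2 109.5] 24.3 z [49.1 53.5 54.8]
rimz [ 52.14507122  53.12201887  53.67306216  54.25708901 248.18665897]
```

```bash
python3 -m creep '[[[0,-0.023,0,0.02,0],[0,0,0,0.025,-0.054],[0,0,0,0.025,0],[0,0,0,0.025,0],[0,0,0,0.025,0],[0,0,0,0.025,0],[0,0,0,0.02,0],[0,0,0,0.01,0],[0,0,0,0.006,0],[0,0,0,0.004,0]]]' 80
python3 - <<'E'
from h import *
s=read_state();R=Ro.from_rotvec(s['ee_rot']).as_matrix();print(s['position'],np.degrees(np.arctan2(R[1,0],R[0,0])),R.T@(np.array([.567,-.166,.046])-s['position']), R[:,2])
E
```

```text
clock: 5.3
position: [0.5672, -0.1664, 0.0464]
ee_rot: [0.613, 3.081, -0.0]
contact_force: [-0.6, 1.6, -0.5]
gripper_width: 0.0857
[ 0.56717363 -0.16637111  0.04637247] 157.4917423525832 [0.00030267 0.00027636 0.00037232] [ 5.11863372e-04 -1.70639675e-04 -9.99999854e-01]
```

```bash
python3 -m creep '[[[0.5,0,0,0,0],[0.6,0,0,0,0],[0.7,0,0,0,0],[0.75,0,0,0,0],[0.8,0,0,0,0],[0.9,0,0,0,0],[1,0,0,0,0],[1,0,0,0,0],[1,0,0,0,0],[1,0,0,0,0]]]' 80
python3 -m creep '[[[1,0,0,0,0],[1,0,0,0,0],[1,0,0,-0.005,0],[1,0,0,-0.01,0],[1,0,0,-0.02,0],[1,0,0,-0.02,0],[1,0,0,-0.02,0],[1,0,0,-0.02,0],[1,0,0,-0.015,0],[1,0,0,0,0]]]'
python3 - <<'E'
from h import *
s=read_state();print(s['position'],s['ee_rot'],s['contact_force'],s['moment'])
f=grab_frame('wrist');save(f,'w4.png');f=grab_frame('side');save(f,'s4.png')
cv2.imwrite('pics/c4.png',np.hstack([cv2.resize(cv2.imread('pics/w4.png')[150:,100:460],(480,360)),cv2.resize(cv2.imread('pics/s4.png')[150:300,220:360],(320,343))[:, :].copy() if 0 else cv2.resize(cv2.imread('pics/s4.png')[150:300,220:353],(320,360))]))
E
```

```text
clock: 6.3
position: [0.5673, -0.1662, 0.0469]
ee_rot: [0.613, 3.08, 0.0]
contact_force: [0.0, 0.5, 5.8]
gripper_width: 0.021
clock: 7.3
position: [0.5678, -0.1666, 0.1587]
ee_rot: [0.613, 3.077, -0.001]
contact_force: [0.6, 0.1, -2.1]
gripper_width: 0.0214
[ 0.56781428 -0.16663381  0.15873305] [ 6.12614632e-01  3.07739307e+00 -5.32416820e-04] [ 0.58783296  0.06636648 -2.05658853] [-0.01734324 -0.03643693 -0.026247  ]
```

View pics/c4.png

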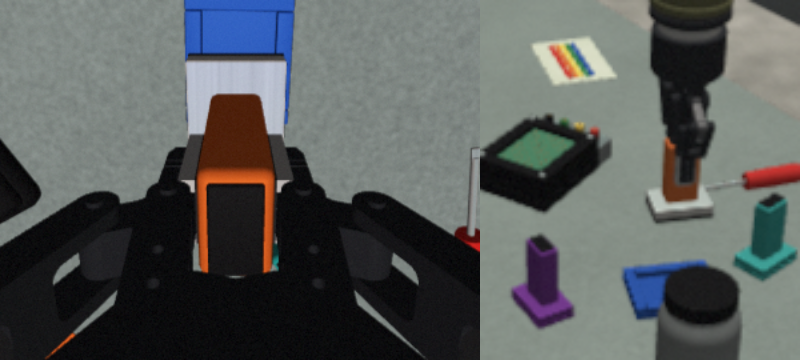

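The press is gripped upright at 21 mm opening, and the foot is clear of the tray. The tray is empty at (660,285) in the composite and the neighbours are untouched. Moving over the fixture.

```bash
python3 -m creep '[[[1,0.005,0.012,0,0],[1,0.01,0.025,0,0],[1,0.013,0.031,0,0],[1,0.015,0.035,0,0],[1,0.015,0.035,0,0],[1,0.015,0.035,0,0],[1,0.015,0.035,0,0],[1,0.013,0.031,0,0],[1,0.008,0.018,0,0],[1,0.004,0.012,0,0]]]'
python3 -m creep '[[[1,0,0,0,-0.07],[1,0,0,0,-0.1],[1,0,0,0,-0.11],[1,0,0,0,-0.11],[1,0,0,0,-0.11],[1,0,0,0,-0.11],[1,0,0,0,-0.11],[1,0,0,0,-0.06],[1,0,0,0,-0.04],[1,0,0,0,0]]]'
cat > m.py <<'E'
from h import *
s=read_state();R=Ro.from_rotvec(s['ee_rot']).as_matrix()
print(s['clock'],s['position'],'ang',np.degrees(np.arctan2(R[1,0],R[0,0])),'tz',R[:,2],s['contact_force'],s['moment'],s['joint_pos'])
print('to fixture tool axes',R.T@(np.array([.5662,.125,.0946])-s['position']))
f=grab_frame('wrist');W=pts(f,s);H=cv2.cvtColor(f['img'],cv2.COLOR_RGB2HSV).astype(int)
Tl=(W-s['position'])@R
m=(Tl[...,2]>.012)&(Tl[...,2]<.045)&(abs(Tl[...,1])<.04)&(abs(Tl[...,0])<.06)&(H[...,1]<70)&(H[...,2]>120)
m=cv2.erode(m.astype(np.uint8),np.ones((3,3)))>0
P=Tl[big(m)];A=np.c_[P[:,:2],np.ones(len(P))];c=np.linalg.lstsq(A,P[:,2],rcond=None)[0]
print('foot top tool pts',len(P),P.min(0),P.max(0),'plane slopes deg',np.degrees(c[:2]),'z@0',c[2])
save(f,'wm.png')
E
python3 m.py
```

```text
clock: 8.4
position: [0.5639, 0.129, 0.1552]
ee_rot: [-0.607, -3.08, -0.0]
contact_force: [0.1, 0.5, -2.4]
gripper_width: 0.0212
clock: 9.4
position: [0.565, 0.1249, 0.1555]
ee_rot: [0.665, -3.069, 0.0]
contact_force: [0.3, -0.8, -3.0]
gripper_width: 0.0211
9.4 [0.56499104 0.1248693  0.15554911] ang -155.55038683122808 tz [-1.44766772e-03 -5.31390257e-04 -9.99998811e-01] [ 0.33995554 -0.77165424 -3.01683543] [-0.03519366 -0.04413481  0.04144835] [-0.06789266  0.51273492 -0.29603104  1.73129946  0.18011222  0.92575756
  1.56059846]
to fixture tool axes [-0.00124836 -0.00038844  0.06094722]
foot top tool pts 2445 [-0.00158148 -0.02130066  0.02319904] [0.03160133 0.0213475  0.02744789] plane slopes deg [-0.29070169 -0.03602202] z@0 0.025512079543519306
```

```bash
python3 -m creep '[[[1,-0.0012,-0.0004,0.004,0],[1,0,0,0.008,0],[1,0,0,0.01,0],[1,0,0,0.01,0],[1,0,0,0.01,0],[1,0,0,0.008,0],[1,0,0,0.006,0],[1,0,0,0.003,0],[1,0,0,0.001,0],[1,0,0,0,0]]]'
python3 m.py | head -3
python3 -m creep '[[[1,0,0,0.0005,0],[1,0,0,0.0005,0],[1,0,0,0.0005,0],[1,0,0,0.0005,0],[1,0,0,0.0005,0],[1,0,0,0.0005,0],[1,0,0,0.0005,0],[1,0,0,0.0005,0],[1,0,0,0.0005,0],[1,0,0,0.0005,0]]]'
```

```text
clock: 10.45
position: [0.5668, 0.1257, 0.0964]
ee_rot: [-0.666, 3.07, 0.0]
contact_force: [-0.2, -0.3, -2.4]
gripper_width: 0.0212
10.45 [0.5667877  0.1256971  0.09638758] ang -155.52751999270072 tz [ 2.32950797e-04  7.62113600e-05 -9.99999970e-01] [-0.22336217 -0.25280602 -2.41726485] [-0.05646482  0.02829806 -0.02236312] [-0.08378133  0.58323529 -0.27597524  1.79389792  0.21218712  0.79314715
  1.53204254]
to fixture tool axes [ 0.00082411 -0.00039096  0.00178739]
clock: 11.5
position: [0.5666, 0.1256, 0.0912]
ee_rot: [0.666, -3.07, 0.0]
contact_force: [-0.4, -0.1, -2.0]
gripper_width: 0.0214
```

```bash
python3 -m creep '[[[1,0,0,0.0005,0],[1,0,0,0.0005,0],[1,0,0,0.0005,0],[1,0,0,0.0005,0],[1,0,0,0.0005,0],[1,0,0,0.0005,0],[1,0,0,0.0005,0],[1,0,0,0,0],[1,0,0,0,0],[1,0,0,0,0]]]'
```

```text
clock: 12.5
position: [0.5667, 0.1256, 0.0879]
ee_rot: [-0.666, 3.07, -0.0]
contact_force: [-1.0, -0.6, 0.6]
gripper_width: 0.0214
```

```bash
cat > chk.py <<'E'
import sys
from h import *
s=read_state();R=Ro.from_rotvec(s['ee_rot']).as_matrix()
print(round(s['clock'],2),'z',round(s['position'][2]*1000,2),'F',s['contact_force'].round(2),'M',s['moment'].round(3),'tilt',np.degrees(R[:2,2]).round(2))
sys.exit(s['contact_force'][2]>float(sys.argv[1]))
E
R='python3 chk.py 8.5'
python3 -m creep '[[[1,0,0,0.0002,0],[1,0,0,0.0002,0],[1,0,0,0.0002,0],[1,0,0,0.0002,0],[1,0,0,0.0002,0],[1,0,0,0,0],[1,0,0,0,0],[1,0,0,0,0],[1,0,0,0,0],[1,0,0,0,0]]]' >/dev/null; $R &&
python3 -m creep '[[[1,0,0,0.0002,0],[1,0,0,0.0002,0],[1,0,0,0.0002,0],[1,0,0,0.0002,0],[1,0,0,0.0002,0],[1,0,0,0,0],[1,0,0,0,0],[1,0,0,0,0],[1,0,0,0,0],[1,0,0,0,0]]]' >/dev/null; $R &&
python3 -m creep '[[[1,0,0,0.0002,0],[1,0,0,0.0002,0],[1,0,0,0.0002,0],[1,0,0,0.0002,0],[1,0,0,0.0002,0],[1,0,0,0,0],[1,0,0,0,0],[1,0,0,0,0],[1,0,0,0,0],[1,0,0,0,0]]]' >/dev/null; $R
```

```text
13.5 z 86.8 F [-0.43 -0.03  0.93] M [-0.065  0.169  0.005] tilt [ 0. -0.]
13.5 z 86.8 F [-0.43 -0.03  0.93] M [-0.065  0.169  0.005] tilt [ 0. -0.]
13.5 z 86.8 F [-0.43 -0.03  0.93] M [-0.065  0.169  0.005] tilt [ 0. -0.]False
False
False
```

```bash
sed -i 's/sys.exit(\(.*\))$/sys.exit(int(\1))/' chk.py
R='python3 chk.py 8.0'
$R && python3 -m creep '[[[1,0,0,0.0002,0],[1,0,0,0.0002,0],[1,0,0,0.0002,0],[1,0,0,0.0002,0],[1,0,0,0.0002,0],[1,0,0,0,0],[1,0,0,0,0],[1,0,0,0,0],[1,0,0,0,0],[1,0,0,0,0]]]' >/dev/null; $R &&
python3 -m creep '[[[1,0,0,0.0002,0],[1,0,0,0.0002,0],[1,0,0,0.0002,0],[1,0,0,0.0002,0],[1,0,0,0.0002,0],[1,0,0,0,0],[1,0,0,0,0],[1,0,0,0,0],[1,0,0,0,0],[1,0,0,0,0]]]' >/dev/null; $R &&
python3 -m creep '[[[1,0,0,0.0002,0],[1,0,0,0.0002,0],[1,0,0,0.0002,0],[1,0,0,0.0002,0],[1,0,0,0.0002,0],[1,0,0,0,0],[1,0,0,0,0],[1,0,0,0,0],[1,0,0,0,0],[1,0,0,0,0]]]' >/dev/null; $R
```

```text
13.5 z 86.8 F [-0.43 -0.03  0.93] M [-0.065  0.169  0.005] tilt [ 0. -0.]
14.5 z 85.81 F [-0.53 -0.31  1.37] M [-0.019  0.104  0.017] tilt [0. 0.]
15.5 z 84.79 F [0.46 1.29 1.21] M [-0.05   0.08   0.037] tilt [0. 0.]
16.5 z 83.81 F [0.05 0.76 2.37] M [-0.049  0.038  0.039] tilt [0.01 0.  ]
```

```bash
R='python3 chk.py 8.0'
python3 -m creep '[[[1,0,0,0.0002,0],[1,0,0,0.0002,0],[1,0,0,0.0002,0],[1,0,0,0.0002,0],[1,0,0,0.0002,0],[1,0,0,0,0],[1,0,0,0,0],[1,0,0,0,0],[1,0,0,0,0],[1,0,0,0,0]]]' >/dev/null; $R &&
python3 -m creep '[[[1,0,0,0.0002,0],[1,0,0,0.0002,0],[1,0,0,0.0002,0],[1,0,0,0.0002,0],[1,0,0,0.0002,0],[1,0,0,0,0],[1,0,0,0,0],[1,0,0,0,0],[1,0,0,0,0],[1,0,0,0,0]]]' >/dev/null; $R &&
python3 -m creep '[[[1,0,0,0.0002,0],[1,0,0,0.0002,0],[1,0,0,0.0002,0],[1,0,0,0.0002,0],[1,0,0,0.0002,0],[1,0,0,0,0],[1,0,0,0,0],[1,0,0,0,0],[1,0,0,0,0],[1,0,0,0,0]]]' >/dev/null; $R &&
python3 -m creep '[[[1,0,0,0.0002,0],[1,0,0,0.0002,0],[1,0,0,0.0002,0],[1,0,0,0.0002,0],[1,0,0,0.0002,0],[1,0,0,0,0],[1,0,0,0,0],[1,0,0,0,0],[1,0,0,0,0],[1,0,0,0,0]]]' >/dev/null; $R
```

```text
17.5 z 82.79 F [-0.31  0.82  2.36] M [-0.059  0.003 -0.008] tilt [-0. -0.]
18.5 z 81.89 F [-1.5  -0.46  5.06] M [-0.192  0.153  0.02 ] tilt [ 0. -0.]
19.5 z 81.81 F [-4.38 -1.25 13.2 ] M [-0.302  0.806  0.033] tilt [ 0.03 -0.01]
19.5 z 81.81 F [-4.38 -1.25 13.2 ] M [-0.302  0.806  0.033] tilt [ 0.03 -0.01]
```

```bash
python3 -m creep '[[[1,0.0001,0,0,0],[1,0.0001,0,0,0],[1,0.0001,0,0,0],[1,0,0,0,0],[1,0,0,0,0],[1,0,0,0,0],[1,0,0,0,0],[1,0,0,0,0],[1,0,0,0,0],[1,0,0,0,0]]]' >/dev/null; python3 chk.py 8
python3 - <<'E'
from h import *
s=read_state()
for n in ('wrist','scene','side'):
    f=grab_frame(n);save(f,'p_%s.png'%n);W=pts(f,s);H=cv2.cvtColor(f['img'],cv2.COLOR_RGB2HSV).astype(int)
    m=(H[...,0]>50)&(H[...,0]<85)&(H[...,1]>60)&(W[...,2]>.02)&(W[...,2]<.06)&(np.hypot(W[...,0]-.566,W[...,1]-.125)<.055)
    P=W[m];A=np.c_[P[:,:2]-[.566,.125],np.ones(len(P))];c=np.linalg.lstsq(A,P[:,2],rcond=None)[0]
    r=P[:,2]-A@c;k=abs(r)<.003;c=np.linalg.lstsq(A[k],P[k,2],rcond=None)[0]
    print(n,k.sum(),'slopes deg',np.degrees(c[:2]).round(2),'z',c[2].round(4))
a=cv2.imread('pics/p_wrist.png');b=cv2.imread('pics/p_side.png')[170:270,200:300]
cv2.imwrite('pics/p.png',np.hstack([cv2.resize(a[120:420,120:420],(400,400)),cv2.resize(b,(400,400))]))
E
python3 chk.py 8
```

```text
20.5 z 81.8 F [-2.22 -0.99 11.47] M [-0.304  0.585  0.026] tilt [0.06 0.01]
wrist 3835 slopes deg [-0.15 -0.12] z 0.0414
scene 50 slopes deg [ 2.15 -4.31] z 0.0397
side 18 slopes deg [ -4.28 -11.85] z 0.0446
20.65 z 81.82 F [-2.63 -0.74 12.17] M [-0.248  0.573  0.   ] tilt [0.07 0.01]
```

View pics/p.png

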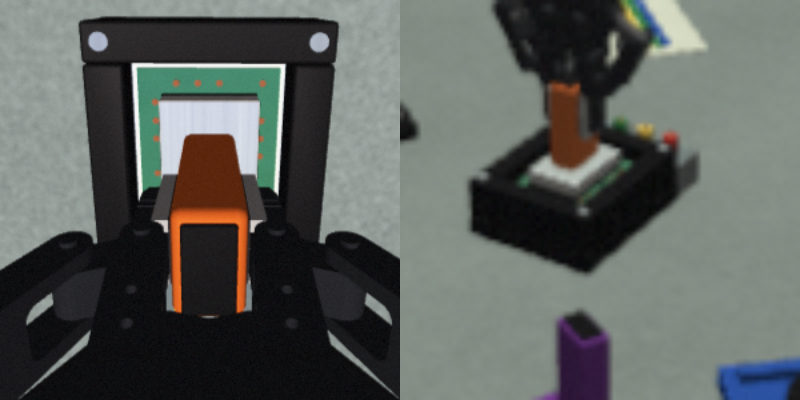

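The view shows the foot centred and square on the board and the board level: the wrist-depth plane is within 0.2°, with its top at 41.4 mm, 7.3 mm down. The press force is about 14.5 N. Holding now, then I let the board rise slowly.

```bash
python3 -m creep '[[[1,0,0,0,0],[1,0,0,0,0],[1,0,0,0,0],[1,0,0,0,0],[1,0,0,0,0],[1,0,0,0,0],[1,0,0,0,0],[1,0,0,0,0],[1,0,0,0,0],[1,0,0,0,0]]]' >/dev/null; python3 chk.py 8
python3 -m creep '[[[1,0,0,0,0],[1,0,0,0,0],[1,0,0,0,0],[1,0,0,0,0],[1,0,0,0,0],[1,0,0,0,0],[1,0,0,0,0],[1,0,0,0,0],[1,0,0,0,0],[1,0,0,0,0]]]' >/dev/null; python3 chk.py 8
python3 -m creep '[[[1,0,0,0,0],[1,0,0,0,0],[1,0,0,0,0],[1,0,0,0,0],[1,0,0,0,0],[1,0,0,0,0],[1,0,0,0,0],[1,0,0,0,0],[1,0,0,0,0],[1,0,0,0,0]]]' >/dev/null; python3 chk.py 8
python3 -m creep '[[[1,0,0,-0.0005,0],[1,0,0,-0.0005,0],[1,0,0,-0.0005,0],[1,0,0,-0.0005,0],[1,0,0,-0.0005,0],[1,0,0,-0.001,0],[1,0,0,-0.001,0],[1,0,0,-0.001,0],[1,0,0,-0.001,0],[1,0,0,-0.001,0]]]' >/dev/null; python3 chk.py 8
python3 -m creep '[[[1,0,0,-0.001,0],[1,0,0,-0.001,0],[1,0,0,-0.001,0],[1,0,0,-0.002,0],[1,0,0,-0.005,0],[1,0,0,-0.01,0],[1,0,0,-0.015,0],[1,0,0,-0.015,0],[1,0,0,-0.012,0],[1,0,0,-0.005,0]]]' >/dev/null; python3 m.py
python3 - <<'E'
from h import *
s=read_state();R=Ro.from_rotvec(s['ee_rot']).as_matrix()
f=grab_frame('wrist');W=pts(f,s);H=cv2.cvtColor(f['img'],cv2.COLOR_RGB2HSV).astype(int)
m=(H[...,0]>50)&(H[...,0]<85)&(H[...,1]>60)&(W[...,2]>.02)&(W[...,2]<.06)&(np.hypot(W[...,0]-.566,W[...,1]-.125)<.055)
P=W[m];A=np.c_[P[:,:2]-[.566,.125],np.ones(len(P))];c=np.linalg.lstsq(A,P[:,2],rcond=None)[0]
print('board',len(P),np.degrees(c[:2]),c[2])
E
```

```text
21.65 z 81.79 F [-3.08 -1.45 12.04] M [-0.236  0.63   0.008] tilt [0.06 0.01]
22.65 z 81.82 F [-3.05  0.16 12.38] M [-0.214  0.51  -0.042] tilt [0.07 0.01]
23.65 z 81.76 F [-2.66 -0.39 12.64] M [-0.232  0.563  0.028] tilt [0.06 0.01]
24.65 z 88.35 F [0.72 0.9  1.06] M [ 0.219 -0.494  0.048] tilt [0.01 0.01]
25.65 [0.56700623 0.12569889 0.15708103] ang -155.53056772537184 tz [ 2.26025350e-03  4.97195932e-04 -9.99997322e-01] [-0.11811655  1.27732997 -3.29802116] [0.03886506 0.00486629 0.02535356] [-0.06810575  0.51218196 -0.29663382  1.72734951  0.18047325  0.92647126
  1.56055455]
to fixture tool axes [ 0.00116471 -0.00027195  0.06247869]
foot top tool pts 2452 [-0.00149729 -0.02123875  0.02321841] [0.03147515 0.02139918 0.02742932] plane slopes deg [-0.09633376  0.01488057] z@0 0.025461725646225685
board 2358 [-0.3865798  -0.35930297] 0.048445073271609504
```

```bash
python3 -m creep '[[[1,0,0,0,0.06],[1,0,0,0,0.1],[1,0,0,0,0.11],[1,0,0,0,0.12],[1,0,0,0,0.12],[1,0,0,0,0.12],[1,0,0,0,0.11],[1,0,0,0,0.06],[1,0,0,0,0.037],[1,0,0,0,0]]]' >/dev/null
python3 -m creep '[[[1,-0.005,-0.012,0,0],[1,-0.01,-0.025,0,0],[1,-0.0135,-0.031,0,0],[1,-0.015,-0.035,0,0],[1,-0.015,-0.035,0,0],[1,-0.015,-0.035,0,0],[1,-0.015,-0.034,0,0],[1,-0.0135,-0.031,0,0],[1,-0.0085,-0.018,0,0],[1,-0.005,-0.011,0,0]]]' >/dev/null
python3 -m creep '[[[1,0,0,0,0],[1,0,0,0,0],[1,0,0,0.01,0],[1,0,0,0.02,0],[1,0,0,0.02,0],[1,0,0,0.015,0],[1,0,0,0.005,0],[1,0,0,0,0],[1,0,0,0,0],[1,0,0,0,0]]]' >/dev/null
python3 - <<'E'
from h import *
s=read_state();R=Ro.from_rotvec(s['ee_rot']).as_matrix()
print(s['clock'],s['position'],np.degrees(np.arctan2(R[1,0],R[0,0])),'to go',R.T@(np.array([.5663,-.165,.0469])-s['position']),s['contact_force'])
f=grab_frame('wrist');save(f,'w6.png')
E
```

```text
28.75 [ 0.56654558 -0.1652762   0.08612851] 156.5401133184535 to go [0.00039408 0.0001443  0.03922801] [-0.01895018 -0.63181603 -2.37158881]
```

View pics/w6.png

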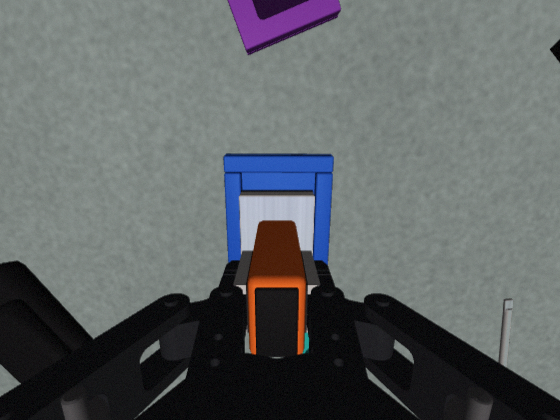

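The foot is centred and square over the recess, so I lower it gently.

```bash
python3 -m creep '[[[1,0,0,0.004,0],[1,0,0,0.008,0],[1,0,0,0.008,0],[1,0,0,0.007,0],[1,0,0,0.004,0],[1,0,0,0.002,0],[1,0,0,0.002,0],[1,0,0,0.001,0],[1,0,0,0,0],[1,0,0,0,0]]]' >/dev/null; python3 chk.py 0 &&
python3 -m creep '[[[1,0,0,0.0005,0],[1,0,0,0.0005,0],[1,0,0,0.0005,0],[1,0,0,0.0003,0],[1,0,0,0.0002,0],[1,0,0,0.0002,0],[1,0,0,0.0002,0],[1,0,0,0.0002,0],[1,0,0,0,0],[1,0,0,0,0]]]' >/dev/null; python3 chk.py 0
```

```text
29.8 z 49.49 F [ 0.4   0.37 -3.1 ] M [-0.032  0.022  0.01 ] tilt [ 0.02 -0.01]
30.8 z 46.91 F [-1.71  0.75  2.62] M [0.062 0.243 0.005] tilt [ 0. -0.]
```

```bash
python3 -m creep '[[[0.7,0,0,0,0],[0.6,0,0,0,0],[0.4,0,0,0,0],[0.2,0,0,0,0],[0,0,0,0,0],[0,0,0,0,0],[0,0,0,0,0],[0,0,0,0,0],[0,0,0,0,0],[0,0,0,0,0]]]' 20; python3 chk.py 8
python3 -m creep '[[[0,0,0,-0.005,0],[0,0,0,-0.01,0],[0,0,0,-0.02,0],[0,0,0,-0.03,0],[0,0,0,-0.03,0],[0,0,0,-0.03,0],[0,0,0,-0.03,0],[0,0,0,-0.02,0],[0,0.02,0,0,0],[0,0,0,0,0]]]'
python3 - <<'E'
from h import *
s=read_state();f=grab_frame('wrist');save(f,'w7.png');W=pts(f,s);H=cv2.cvtColor(f['img'],cv2.COLOR_RGB2HSV).astype(int)
near=np.hypot(W[...,0]-.567,W[...,1]+.166)<.06;Z=W[...,2]
for n,m in (('foot',near&(H[...,1]<80)&(H[...,2]>130)&(abs(Z-.021)<.006)),('top',near&(Z>.085)&(Z<.11))):
    P=W[big(m)];print(n,*rect(P),np.percentile(P[:,2],[5,50,95]))
a=grab_frame('scene');save(a,'a7.png')
cv2.imwrite('pics/e.png',np.hstack([cv2.resize(cv2.imread('pics/w7.png'),(400,300)),cv2.resize(a['img'][160:340,150:390,::-1],(400,300))]))
E
```

```text
clock: 31.8
position: [0.566, -0.1654, 0.0467]
ee_rot: [0.639, 3.076, -0.0]
contact_force: [-0.3, 0.3, -0.5]
gripper_width: 0.0853
31.8 z 46.69 F [-0.31  0.28 -0.46] M [ 0.049 -0.022 -0.016] tilt [ 0. -0.]
clock: 32.8
position: [0.5463, -0.1568, 0.2235]
ee_rot: [0.639, 3.075, 0.0]
contact_force: [0.6, 0.2, -0.5]
gripper_width: 0.0859
foot [ 566.1 -165.3] [61.9 43.7] -23.7 [0.02030484 0.02149064 0.0226074 ]
top [ 565.6 -165.3] [36.4 21.2] -23.1 [0.0898402  0.09375748 0.09544946]
```

View pics/e.png

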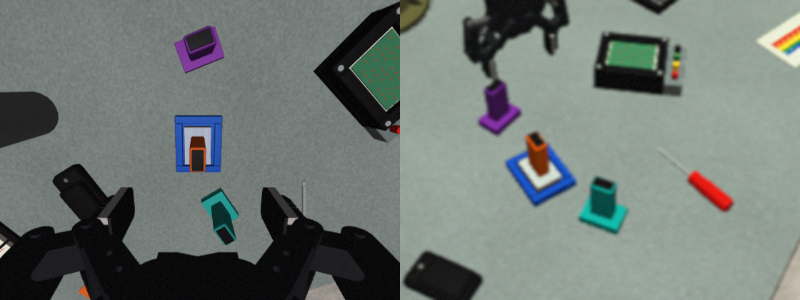

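The press stands upright in its tray (foot top at 21.5 mm, cap at 94 mm), the gripper is clear, the board is back up, and the neighbours are undisturbed.

```bash
python3 -c "
from rig import job_done;print(job_done())"
```

```text
the job is handed in; nothing more can be done
None
```

The job is done and handed in at about 33 s of the 64 s allowed; `job_done()` gave no verdict.

- **Pressing:** I pressed the board down 7.3 mm until it met the hidden stop. The reading at the stop was flat at TCP z = 81.8 mm. I then held it for about 4 s at roughly 14–16 N net of the press block's weight. I read the force about once a second, and the highest reading was about 16 N.
- **Board level:** With the board pressed, the wrist camera showed it level to within 0.2°. The scene and side cameras had too few board pixels for a usable fit (their slopes came out several degrees off), so I relied on the wrist view and the seating height.
- **After release:** The board rose to about 48.5 mm at its top (48.7 mm before) and was level to about 0.4° in each direction.
- **Press block:** It is back upright in its tray, about 1 mm from the tray's centre, with the foot top at 21.5 mm and the cap at 94 mm. The gripper is open and clear.
- **Other things:** The purple and turquoise look-alikes, mouse and screwdriver look undisturbed in the last picture. I never went near the flask; it and most of the calculator were outside that picture.
- **Side force while pressing:** There was a side force of up to about 4.5 N on the tool. I eased it to about 3 N with a 0.3 mm shift.

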